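# Fold the bin flap down and shut the bench case

## Task

Pack up the open wooden bench case by pushing only: first fold its upright green flap down flat over the foil bin, then swing the wooden lid shut over it until it is fully home. Do not grip or lift anything, do not reach round to the felt-lined sides of the flap and lid, and leave the case, its contents and the things around it where they are. Finish clear of everything.

Things in the scene. Friction and masses are not known exactly. Their poses are not given: they have to be found in the camera images.
- case: Open case of light wood, 160 (x) x 220 (y) x 60 mm high, walls 6 mm, 2.5 kg, loose on the worktop, turned up to 0.45 rad either way. Origin: centre of its underside; +y: wall with the green flap, -x: front (brass plate), +x: back wall with the lid. Dividers 46 mm high: along y at x = 27 mm (rear trough behind it); along x at y = 0 (foil bin at +y, another bin at -y).
- lid (a joint): Hinge of the wooden lid, rad. 0 = shut flat on the rim, pi/2 = upright, stop at 1.9 (leaning back); starts at 1.4 to 1.75. Stiff (0.2 N m of friction): it stays where it is left and must be pushed all the way. Panel 160 x 220 x 8 mm, 0.17 kg; turns about the case's y axis. Its bare outer face looks to the case's +x when open, up when shut.
- lid_hinge (a point): Middle of the lid's hinge line, on the case's back top edge: (80, 0, 60) mm in the case's frame. The lid's inner face passes through it, the outer face is 8 mm farther out.
- lid_edge (a point): Middle of the lid's free edge on its outer face, 160 mm from the hinge along the lid; when shut at (-80, 0, 68) mm in the case's frame.
- lid_felt: Grey felt pad 120 x 170 x 2 mm on the inner face of the lid, leaving a bare border of 20 to 25 mm; origin at its centre. Not to be pressed by the fingers.
- flap (a joint): Hinge of the green flap, rad. 0 = folded down flat, level, 8 mm under the rim, over the foil bin; pi/2 = upright; stop at 1.75; it starts between 1.35 and 1.6. Stiff (0.06 N m of friction): it stays where it is left. It turns about the case's x axis and folds from the +y wall towards -y.
- flap_hinge (a point): Middle of the flap's hinge line, (-25, 101, 50) mm in the case's frame, 9 mm inside the outer face of the +y wall. The flap is 92 mm wide along the case's x, 102 mm from hinge to free edge, 4 mm thick (2 mm either side of the hinge line).
- flap_edge (a point): Middle of the flap's free edge on its bare face (the face that looks to +y, away from the case, when upright, and up when folded); 102 mm from the hinge.
- flap_felt: Grey felt pad 66 x 74 x 2 mm on the other face of the flap (towards the case's inside when upright, underneath when folded); origin at its centre. Not to be pressed by the fingers.
- foil_roll_3: Black roll of foil tape, 54 x 72 x 11 mm, lying loose in the foil bin under the flap; origin at its underside. Leave it in the case.
- grinder_bit: Small cylindrical grinder head, 25 mm across, 21 mm high, loose in the front bin at -y; origin at its underside. Leave it.
- glass_cutter: Dark pencil-shaped glass cutter, 13 x 141 x 13 mm, loose in the rear trough; origin at its underside. Leave it.
- oil_dropper: Small bottle with red dropper cap, 29 mm across, 90 mm high, standing on the worktop beside the case's -y wall; origin at its underside.
- solder_spool: Spool of solder wire, 55 x 52 x 43 mm, on the worktop 70 mm or so out from the case's +y wall; origin at its underside.
- screwdriver: Red-handled screwdriver, 22 x 164 x 23 mm, lying on the white panel at the left of the worktop; origin at its underside.
Mind the look-alikes: they are no part of the job. What is shaped like the foil_roll_3 but blue is not meant.

How it is judged (in metres and radians):
On the way, in this order (a step that is already met when the one before it is completed fails the run):
1. the green flap is folded down flat while the lid still stands open (value of joint flap below 0.06 rad and value of joint lid above 1.1 rad), for 0.2 s.
2. the lid is swung shut over the folded flap (value of joint lid below 0.04 rad and value of joint flap below 0.07 rad), for 0.2 s.
At the end, for the whole second after the job is handed in: The flap lies flat (under 0.07 rad), the lid is shut on the rim (under 0.04 rad) and at rest, the case stands level within 15 mm of where it was, its contents lie inside it and the dropper bottle, spool and screwdriver are within 30 mm of where they were (all of step 2 and velocity of joint lid between -0.05 and 0.05 rad/s and distance of case from where it was at the start of the episode below 0.015 m and angle between case's own z axis and vertical below 0.03 rad and linear speed of case below 0.01 m/s and z of each of foil_roll_3, grinder_bit, glass_cutter in the frame of case below 0.03 m and distance of each of oil_dropper, solder_spool, screwdriver from where it was at the start of the episode below 0.03 m); the robot touches nothing.
It fails at once if the lid is swung down on the standing flap (value of joint lid below 0.95 rad and value of joint flap above 0.25 rad).
It fails at once if the case is shoved more than 15 mm, or lifted (distance of case from where it was at the start of the episode above 0.015 m or height (world z) of case above 0.01 m).
It fails at once if the lid or the flap is gripped: fingers press on its felt-lined side (contact force between the fingers and lid_felt above 1.5 N or contact force between the fingers and flap_felt above 1.5 N).
It fails at once if a thing in the case is lifted (z of any of foil_roll_3, grinder_bit, glass_cutter in the frame of case above 0.03 m).
It fails at once if a thing beside the case is displaced, lifted or knocked over (distance of any of oil_dropper, solder_spool, screwdriver from where it was at the start of the episode above 0.03 m or angle between any of oil_dropper, solder_spool's own z axis and vertical above 0.6 rad).
It also fails if it takes over 40 s, if anything falls off the work surface, if the arm or the gripper's body presses on something with over 40 N, if the wrist force passes 120 N, or if a joint passes its speed limit or range.

## Robot

A 7-joint arm with a two-finger parallel gripper is mounted at the origin on a cart in front of the work surface, level with it; the furniture and walls round the work are solid. World frame = base frame: x ahead of the robot, y to its left, z up, the work surface at z = 0. Lengths are in mm, angles in rad, forces in N, time in s.
With the tool pointing down it reaches from about 350 to 900 mm from the base axis. Payload 19.9 kg.
Tool frame: the origin (TCP) lies at the centre of the arm's flange, where the gripper is bolted on; the fingertips stand 199 mm ahead of it and the grasp point (between the pads) lies 180 mm ahead of it; z points along the fingers, y is the direction in which the jaws open and shut (so a half turn about z gives the same grasp; the last joint's range is limited). The gripper opens to 94 mm and grips with 3 to 60 N. Pads are 16 mm wide; open, the fingers measure 119 mm over their backs; the gripper's body (75 mm by 177 mm) begins 78 mm behind the grasp point.
Start: joints at [1.188, 0.417, -0.01, 1.614, 0.005, 1.111, -0.053], TCP at [209.495, -588.838, 404.625] pointing down, gripper open.
Joint ranges: [-2.81, 2.81], [-0.39, 2.02], [-1.27, 1.25], [0.06, 2.57], [-1.19, 4.33], [0.19, 2], [-2.82, 2.82]. Speed limits (rad/s): [1.89, 1.89, 2.39, 2.39, 3.01, 3.01, 3.01].

## Interface

Orientations are given as a unit quaternion [w, x, y, z].
In Python, from plant import observe, optics, arm gives the robot as it stands.
- The arm moves only by the shell command python3 -m jog 'ROWS' [OPENING] [FORCE]. ROWS is JSON, a list that holds one entry, the list of rows, each a list of 4 numbers: the shift along the tool's x, y, z in mm, then the turn about the tool's z in degrees. In form: [[[dx, dy, dz, yaw], ...]]. A call has 1 to 10 rows; each row shifts and turns the pose as measured when the row begins, along the tool's axes as they then stand; what a row does not reach is not made up. A row lasts 1/10 s, in which the tool goes at most 50 mm and 8.59 degrees, less where a joint would pass 70% of its speed; a pose out of reach is approached as far as the arm can. A call with a gripper value outside its range is refused whole. OPENING is the opening, from 0 (shut) to 1 (fully open), set as the call begins (- or left out, the last holds). The fingers move at their own pace and stop on an object; FORCE is the grip in N (left out, the last holds). Time passes only in rows, so rows that do not move let the fingers close. It gives the time, the measured TCP pose, the force and the opening at its end, in the units of the state.
- observe(): the state, without advancing time (a new reading comes with each control period).
- optics.read_camera(name): name is "scene" or "top"; returns the picture (400x640x3 uint8, red, green, blue); there is no depth.
- optics.calibration(name): a dict with "K" (3x3 intrinsics, pixels), "k1" (the pictures are not rectified: a ray, as slopes to the right and down, at radius r is drawn at 1 + k1 r^2 times it, then the intrinsics apply), "R" (3x3) and "t" (3): a world point X has camera coordinates R X + t. Camera axes: x right, y down, z forward; pixel columns grow to the right and rows downward; lengths in mm; the calibration is good to about 2 mm. A picture is of the moment at which its call begins. calibration takes no time and is no camera call.
- arm.hand_in(): hands the job in, once; it reports no verdict.
The state is a dict: "t": time; "qpos": joint angles; "qd": joint speeds; "joint_torque": joint torques, N m; "eef_pos": TCP position; "tcp_rot": TCP orientation; "wrist_force": force on the tool from outside, world axes, zero at the start; "wrist_torque": the same for the moment, N m; "grip_width": opening from 0.0 (shut) to 1.0 (fully open).
Only numpy, scipy, OpenCV 4.12 (cv2) and the standard library are available. Lean on these libraries where they do the work, as an engineer would, in place of code of your own. Each camera call takes 0.05 s, during which the arm holds its last target.

## Working session

There is one attempt and no reset: what is moved stays moved. The work goes in short steps, Python scripts to look and compute and a shell command to move; the robot and the scene stay as the last step left them, time stands still between calls to the robot, and variables do not carry over. Pictures are saved under pics/ and viewed, and the job is handed in when it is done.

```bash
ls; mkdir -p pics; python3 - <<'E'
from plant import observe, optics, arm
import cv2,json
s=observe();print(s)
for n in("scene","top"):
    im=optics.read_camera(n);cv2.imwrite(f"pics/{n}0.png",im[:,:,::-1]);c=optics.calibration(n);print(n,c)
E
```

```text
pics
{'t': 0.0, 'qpos': array([ 1.18749158,  0.41797491, -0.01032267,  1.61416086,  0.00469821,
        1.11068974, -0.05299982]), 'qd': array([-0.0013705 , -0.00140865, -0.00052963, -0.00132256, -0.00041503,
        0.0011686 , -0.00106303]), 'joint_torque': array([ 1.79897863e-03, -8.51259470e+01,  6.40023239e-01, -4.25981498e+01,
       -4.86677955e-02,  1.87002879e-02,  1.57334230e-04]), 'eef_pos': array([ 209.46399147, -588.71677007,  404.03005674]), 'tcp_rot': array([-5.87386718e-04,  9.85429347e-01,  1.70084204e-01, -1.42524799e-04]), 'wrist_force': array([-0.1019176 ,  0.14131593, -0.33495046]), 'wrist_torque': array([-0.0481686 ,  0.04671438,  0.01855433]), 'grip_width': 0.9970759135733239}
scene {'K': array([[442.1108241 ,   0.        , 319.35689427],
       [  0.        , 442.1108241 , 201.26980868],
       [  0.        ,   0.        ,   1.        ]]), 'k1': -0.07069235539503119, 'R': array([[-0.75214036, -0.65880649,  0.01608976],
       [-0.3202756 ,  0.34409348, -0.88262292],
       [ 0.57594133, -0.66900948, -0.46980624]]), 't': array([496.32787446, 212.5734414 , 933.50865486])}
top {'K': array([[434.72474947,   0.        , 320.17184249],
       [  0.        , 434.72474947, 204.31578997],
       [  0.        ,   0.        ,   1.        ]]), 'k1': -0.06316153304385125, 'R': array([[-0.02699692, -0.99940358, -0.02153257],
       [-0.98992164,  0.029724  , -0.13846162],
       [ 0.13901908,  0.01757752, -0.99013369]]), 't': array([ 132.08380018,  564.38063245, 1123.41582733])}
```

View pics/scene0.png

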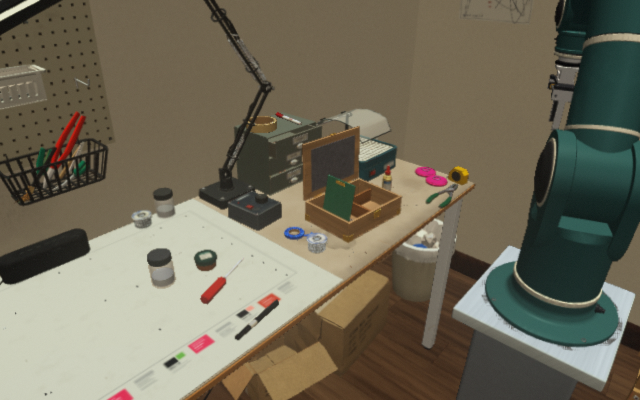

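View pics/top0.png

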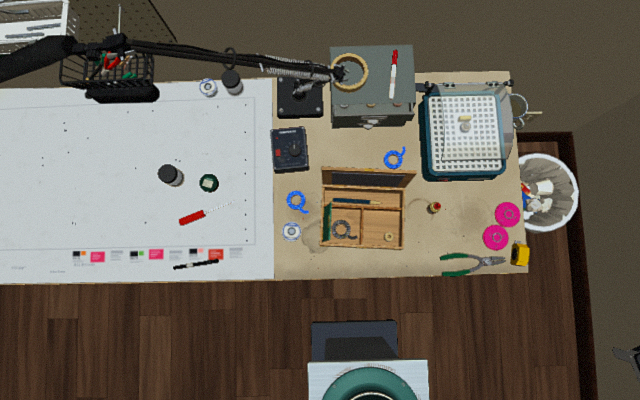

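```bash
cat > h.py <<'E'
import numpy as np, cv2
from plant import observe, optics
from scipy.optimize import least_squares
C={n:optics.calibration(n) for n in("scene","top")}
def proj(n,X):
    c=C[n];p=np.atleast_2d(X)@c["R"].T+c["t"];s=p[:,:2]/p[:,2:];r=(s**2).sum(1,keepdims=True)
    s=s*(1+c["k1"]*r);return s*[c["K"][0,0],c["K"][1,1]]+c["K"][:2,2]
def ray(n,uv):
    c=C[n];d=(np.array(uv)-c["K"][:2,2])/[c["K"][0,0],c["K"][1,1]];s=d.copy()
    for _ in range(20): s=d/(1+c["k1"]*(s@s))
    return -c["R"].T@c["t"], c["R"].T@np.r_[s,1]
def onz(n,uv,z):
    o,d=ray(n,uv);return o+d*(z-o[2])/d[2]
def crop(im,x0,y0,x1,y1,f,name):
    cv2.imwrite(name,cv2.resize(im[y0:y1,x0:x1,::-1],None,fx=f,fy=f,interpolation=cv2.INTER_CUBIC))
def cw(x,y,a,P):  # case->world
    P=np.atleast_2d(P).astype(float);c,s=np.cos(a),np.sin(a)
    return np.c_[x+c*P[:,0]-s*P[:,1],y+s*P[:,0]+c*P[:,1],P[:,2]]
def lidpt(th,u,yy,out=8): # u along the lid, yy case y; out normal
    return np.array([80-u*np.cos(th)+out*np.sin(th),yy,60+u*np.sin(th)+out*np.cos(th)])
def flappt(th,u,xx,out=2):
    return np.array([xx,101-u*np.cos(th)+out*np.sin(th),50+u*np.sin(th)+out*np.cos(th)])
E
python3 - <<'E'
import cv2
from h import crop
a=cv2.imread("pics/scene0.png")[:,:,::-1];b=cv2.imread("pics/top0.png")[:,:,::-1]
crop(a,270,110,430,260,5,"pics/s0c.png".replace('s0c','s0c'));crop(b,270,130,430,260,4.6,"pics/t0c.png")
E
```

```text
(no output)
```

View pics/s0c.png

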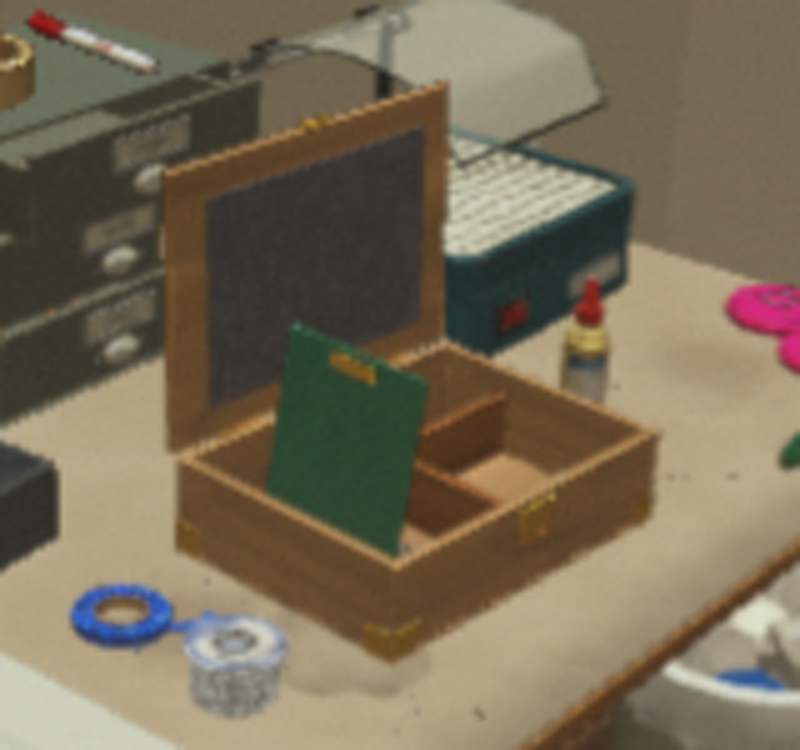

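View pics/t0c.png

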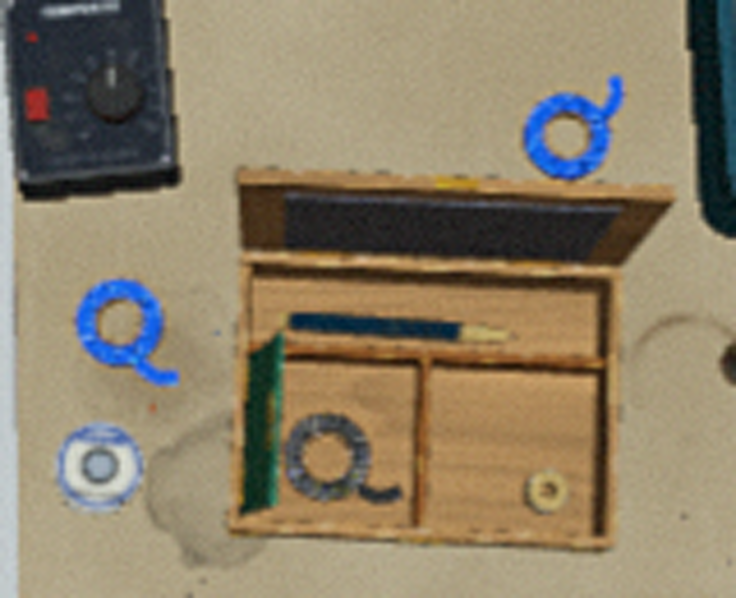

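```bash
cat > fit.py <<'E'
from h import *
S=lambda U:(np.array(U)+.5)/5-.5+[270,110]
T=lambda U:(np.array(U)+.5)/4.6-.5+[270,130]
obs=[("scene",S((397,567)),(-80,110,60)),("scene",S((392,662)),(-80,110,0)),("scene",S((658,432)),(-80,-110,60)),("scene",S((652,512)),(-80,-110,0)),
("scene",S((180,460)),(80,110,60)),("scene",S((178,548)),(80,110,0)),("top",T((230,533)),(-80,110,60)),("top",T((611,548)),(-80,-110,60)),("top",T((617,277)),(80,-110,60)),("top",T((242,257)),(80,110,60))]
lid=[("scene",S((163,172)),160,110,8),("scene",S((446,84)),160,-110,8),("top",T((240,170)),160,110,8),("top",T((672,190)),160,-110,8)]
fl=[("scene",S((295,323)),102,21),("scene",S((428,380)),102,-71),("scene",S((400,553)),0,-71),("top",T((283,333)),102,21)]
def res(p,parts=False):
    r=[proj(n,cw(*p[:3],P))[0]-uv for n,uv,P in obs]
    r+=[proj(n,cw(*p[:3],lidpt(p[3],u,y,o)))[0]-uv for n,uv,u,y,o in lid]
    r+=[proj(n,cw(*p[:3],flappt(p[4],u,x)))[0]-uv for n,uv,u,x in fl]
    return np.array(r) if parts else np.ravel(r)
s=least_squares(res,[500,0,0,1.5,1.5],loss="soft_l1",x_scale=[10,10,.1,.1,.1]);p=s.x;print(p.round(3));print(res(p,1).round(1).tolist())
np.save("p.npy",p)
for n in("scene","top"):
    im=cv2.imread(f"pics/{n}0.png");x0,y0,x1,y1,f=(270,110,430,260,5) if n=="scene" else (270,130,430,260,4.6)
    im=cv2.resize(im[y0:y1,x0:x1],None,fx=f,fy=f,interpolation=cv2.INTER_CUBIC)
    def L(P,c): 
        q=(proj(n,cw(*p[:3],np.array(P)))-[x0,y0]+.5)*f-.5;cv2.polylines(im,[q.round().astype(int)],True,c,1)
    for z in(0,60): L([(-80,-110,z),(80,-110,z),(80,110,z),(-80,110,z)],(0,0,255))
    for o in(0,8): L([lidpt(p[3],u,y,o) for u,y in((0,110),(160,110),(160,-110),(0,-110))],(255,0,255))
    L([flappt(p[4],u,x) for u,x in((0,21),(102,21),(102,-71),(0,-71))],(0,255,255))
    cv2.imwrite(f"pics/{n}_fit.png",im)
E
python3 fit.py
```

```text
[ 5.29509e+02  5.00000e+00 -7.20000e-02  1.59400e+00  1.38300e+00]
[[0.3, 0.4], [0.1, 1.8], [1.0, -0.5], [-0.0, 2.3], [-0.7, -0.6], [-0.3, 1.1], [-0.2, -0.2], [1.7, 0.2], [1.6, -1.6], [-0.1, -0.7], [-0.4, -0.1], [-0.1, -0.9], [-0.6, 0.4], [1.7, 0.0], [-0.3, 0.1], [0.3, 0.4], [-1.3, 4.2], [0.1, 0.3]]
```

View pics/scene_fit.png

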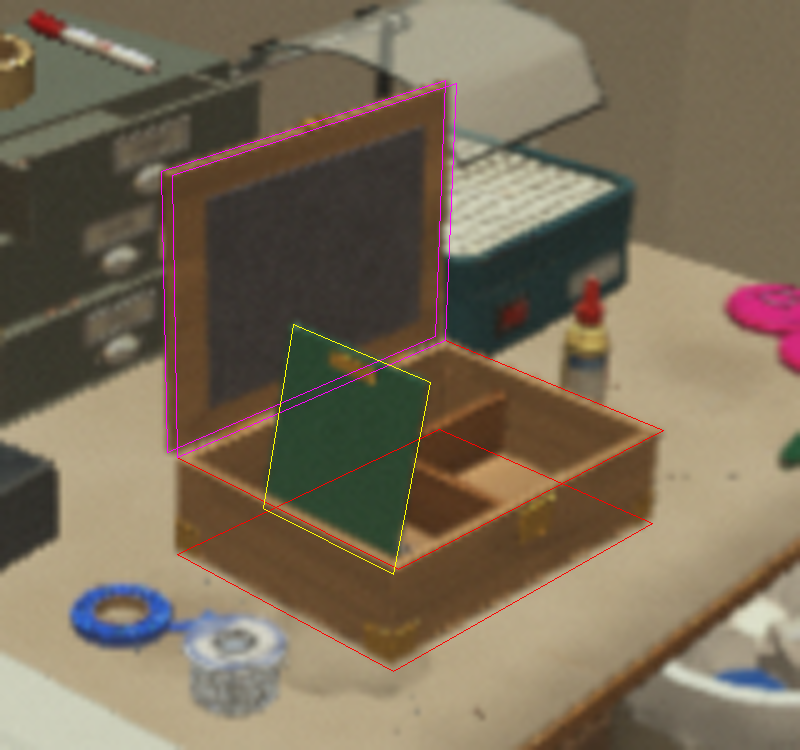

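View pics/top_fit.png

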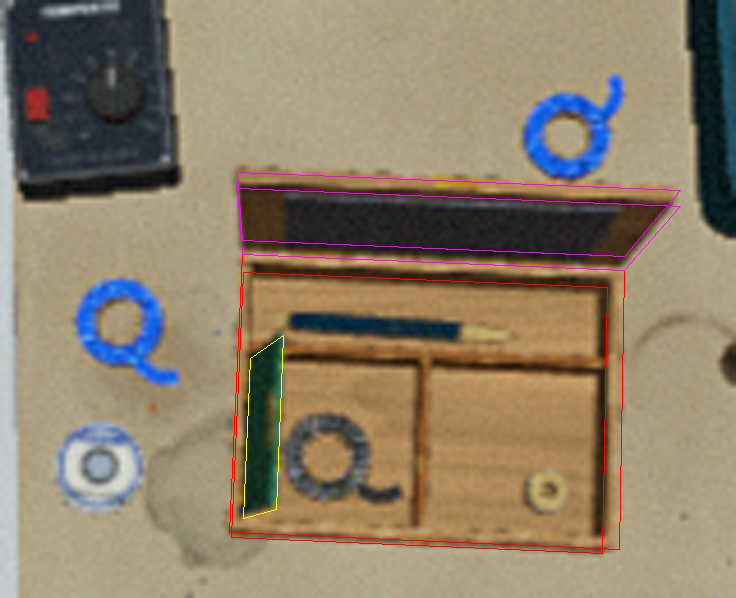

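```bash
python3 -m jog '[[[0,0,-40,8],[0,0,-40,8],[0,0,-20,7.7],[0,0,0,0]]]' 0 20
cat > go.py <<'E'
# remaining shift in tool axes to put the fingertip centre at case-frame (x,y,z)
from h import *; import sys
from scipy.spatial.transform import Rotation as Ro
p=np.load("p.npy");s=observe();q=s["tcp_rot"];R=Ro.from_quat([q[1],q[2],q[3],q[0]]).as_matrix()
tip=s["eef_pos"]+R@[0,0,199]
c=np.cos(p[2]);sn=np.sin(p[2]);d=tip-[p[0],p[1],0]
print("t",round(s["t"],2),"tip case",np.round([c*d[0]+sn*d[1],-sn*d[0]+c*d[1],d[2]],1),"toolx deg rel case",round(np.degrees(np.arctan2(R[1,0],R[0,0])-p[2]),2),"F",s["wrist_force"].round(1),"T",s["wrist_torque"].round(2),"g",round(s["grip_width"],2))
a=[float(v) for v in sys.argv[1:]]
for i in range(0,len(a),3):
    print("to",a[i:i+3],"tool shift",(R.T@(cw(*p[:3],a[i:i+3])[0]-tip)).round(1))
E
python3 go.py -35 130 200 -35 130 130
python3 - <<'E'
from h import *
print("cabinet front bottom",[onz("top",(372,128),0).round(),onz("top",(372,128),150).round()],"blue",onz("top",(393,158),0).round(),"spool",onz("top",(291,232),43).round())
E
```

```text
t: 0.5
eef_pos: [209.2, -588.7, 505.3]
tcp_rot: [-0.003, 0.999, -0.044, -0.001]
wrist_force: [-0.4, 0.7, 0.3]
grip_width: 0.698
t 0.5 tip case [-277.  -614.1  306.3] toolx deg rel case -0.88 F [-0.4  0.7  0.3] T [0.01 0.01 0.  ] g 0.7
to [-35.0, 130.0, 200.0] tool shift [ 230.9 -747.1  109.9]
to [-35.0, 130.0, 130.0] tool shift [ 231.1 -746.7  179.9]
cabinet front bottom [array([788., -37.,   0.]), array([740., -20., 150.])] blue [699. -92.   0.] spool [496. 195.  43.]
```

```bash
python3 -m jog '[[[15,-47,0,0],[15,-47,0,0],[15,-47,0,0],[15,-47,0,0],[15,-47,0,0],[15,-47,0,0],[15,-47,0,0],[15,-47,0,0],[15,-47,0,0],[15,-47,0,-0.8]]]'; python3 go.py -35 130 200 -35 130 130
```

```text
t: 1.5
eef_pos: [393.5, -126.7, 497.6]
tcp_rot: [-0.005, 1.0, -0.028, -0.006]
wrist_force: [1.1, -0.9, -0.0]
grip_width: 0.005
t 1.5 tip case [-128.8 -139.3  298.6] toolx deg rel case 0.94 F [ 1.1 -0.9 -0. ] T [ 0.   -0.03  0.01] g 0.01
to [-35.0, 130.0, 200.0] tool shift [  99.5 -266.8   99.9]
to [-35.0, 130.0, 130.0] tool shift [ 100.4 -266.2  169.9]
```

```bash
python3 -m jog '[[[17,-45,0,0],[17,-45,0,0],[17,-45,0,0],[17,-45,0,0],[16,-44,20,0],[16,-43,40,0],[0,0,40,0],[0,0,0,0]]]'; python3 go.py -35 120 128; python3 - <<'E'
from h import *
for n,b in(("scene",(270,60,430,220)),("top",(270,130,430,260))):
    crop(optics.read_camera(n),*b,4.5,f"pics/{n}_1.png")
E
```

```text
t: 2.3
eef_pos: [500.9, 142.2, 399.4]
tcp_rot: [-0.007, 1.0, -0.014, -0.008]
wrist_force: [-0.6, 0.1, 0.9]
grip_width: 0.006
t 2.3 tip case [-41.9 137.2 200.4] toolx deg rel case 2.58 F [-0.6  0.1  0.9] T [-0.02  0.    0.03] g 0.01
to [-35.0, 120.0, 128.0] tool shift [ 7.4 18.5 72. ]
```

View pics/scene_1.png

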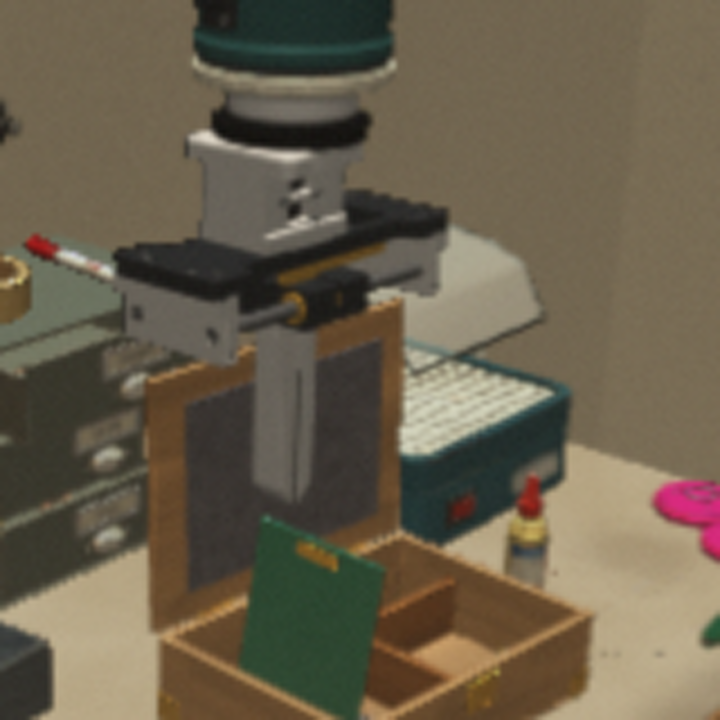

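View pics/top_1.png

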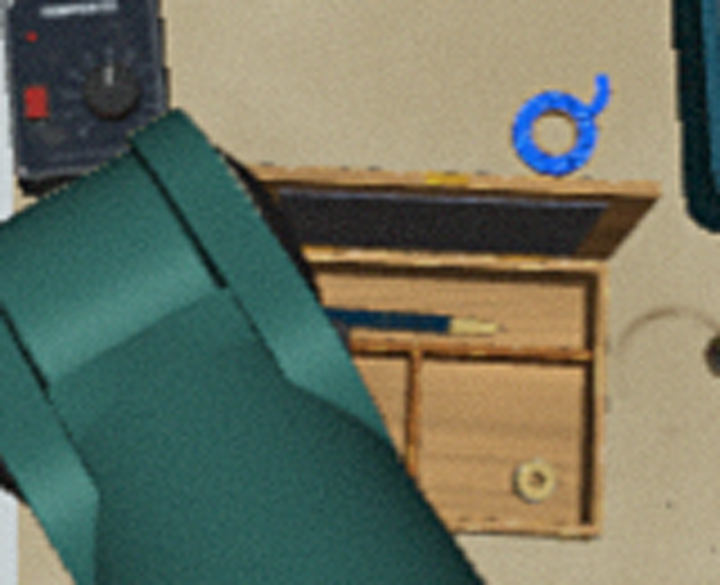

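```bash
python3 - <<'E'
from h import *
p=np.load("p.npy");q=proj("scene",cw(*p[:3],[[-42,137,200],[-42+8,137+12,200],[-42-8,137+12,200],[-42-8,137-12,200]]));print((q-[270,60])*4.5)
E
python3 -m jog '[[[7,0,36,2.5],[0,0,36,0],[0,0,0,0]]]'; python3 go.py -35 100 128
```

```text
[[280.12319656 493.68514191]
 [252.84667173 495.4322488 ]
 [275.134957   504.83059181]
 [307.26111271 491.95058311]]
t: 2.7
eef_pos: [510.6, 140.9, 337.4]
tcp_rot: [-0.007, 0.999, -0.038, -0.001]
wrist_force: [-0.1, -0.4, -0.5]
grip_width: -0.0
t 2.7 tip case [-29.1 137.  138.4] toolx deg rel case -0.24 F [-0.1 -0.4 -0.5] T [0.03 0.04 0.01] g -0.0
to [-35.0, 100.0, 128.0] tool shift [-5.8 37.2  9.9]
```

```bash
python3 -m jog '[[[-3,18,5,0],[-3,19,4,0],[0,0,0,0]]]'; python3 go.py -35 78 124 -35 56 112
```

```text
t: 3.0
eef_pos: [503.4, 102.7, 335.7]
tcp_rot: [-0.007, 0.999, -0.038, 0.003]
wrist_force: [-0.3, 0.2, 0.1]
grip_width: 0.005
t 3.0 tip case [-32.   98.5 136.7] toolx deg rel case -0.25 F [-0.3  0.2  0.1] T [ 0.05  0.03 -0.05] g 0.01
to [-35.0, 78.0, 124.0] tool shift [-3.  20.7 12.4]
to [-35.0, 56.0, 112.0] tool shift [-3.  42.9 24. ]
```

```bash
python3 -m jog '[[[0,10,7,0],[0,11,8,0],[0,11,6,0],[0,10,6,0],[0,0,0,0]]]'; python3 go.py -35 56 112 -35 38 93
```

```text
t: 3.5
eef_pos: [501.7, 58.2, 310.9]
tcp_rot: [-0.007, 0.999, -0.038, 0.006]
wrist_force: [0.3, 0.0, 0.3]
grip_width: 0.002
t 3.5 tip case [-29.1  54.1 112. ] toolx deg rel case -0.27 F [0.3 0.  0.3] T [0.01 0.04 0.02] g 0.0
to [-35.0, 56.0, 112.0] tool shift [-5.9 -1.9 -0.1]
to [-35.0, 38.0, 93.0] tool shift [-6.  16.4 18.7]
```

```bash
python3 - <<'E'
from h import *
crop(optics.read_camera("scene"),270,60,430,220,4.5,"pics/scene_2.png")
E
```

```text
(no output)
```

View pics/scene_2.png

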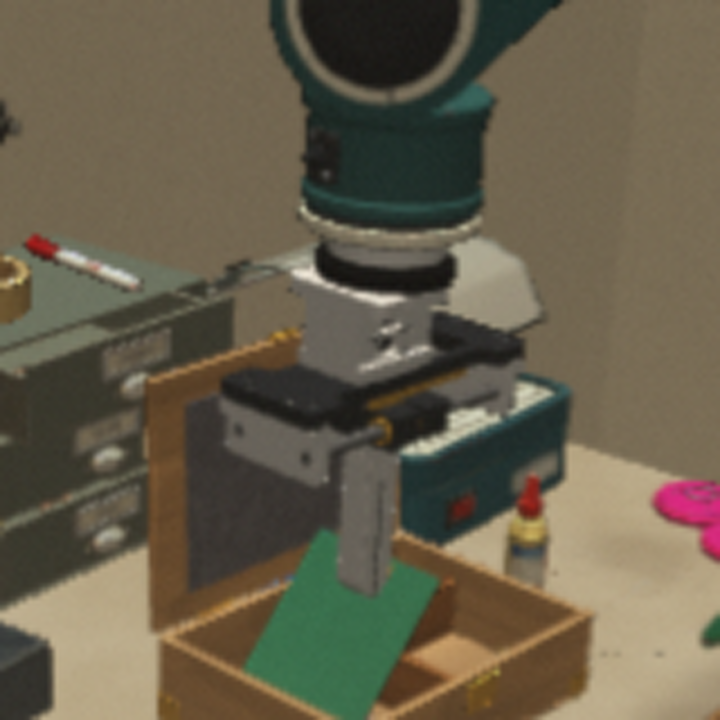

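The flap is folding with the fingertip at (365,590) on its bare green face. I'll continue along the arc.

```bash
python3 -m jog '[[[-2,8,10,0],[-2,8,10,0],[-1,5,10,0],[0,4,10,0],[0,2,8,0],[0,0,0,0]]]'; python3 go.py -35 25 60 -35 24 52
```

```text
t: 4.15
eef_pos: [494.7, 31.7, 258.0]
tcp_rot: [-0.008, 0.999, -0.038, 0.006]
wrist_force: [0.1, -0.0, -0.2]
grip_width: 0.005
t 4.15 tip case [-34.3  27.4  59.1] toolx deg rel case -0.17 F [ 0.1 -0.  -0.2] T [ 0.02 -0.   -0.02] g 0.0
to [-35.0, 25.0, 60.0] tool shift [-0.7  2.3 -1. ]
to [-35.0, 24.0, 52.0] tool shift [-0.7  3.5  7. ]
```

```bash
python3 -m jog '[[[0,3,4,0],[0,2,3,0],[0,0,2,0],[0,0,2,0],[0,0,1,0]]]'; python3 go.py -35 24 52
```

```text
t: 4.65
eef_pos: [495.0, 28.1, 250.3]
tcp_rot: [-0.006, 0.999, -0.037, 0.007]
wrist_force: [-18.1, -1.0, 42.2]
grip_width: 0.005
t 4.65 tip case [-33.5  23.2  51.3] toolx deg rel case -0.08 F [-18.1  -1.   42.2] T [-0.19  4.49  0.07] g 0.01
to [-35.0, 24.0, 52.0] tool shift [-1.5 -0.8 -0.7]
```

```bash
python3 -m jog '[[[0,0,-3,0],[0,0,-30,0],[0,0,-45,0],[0,0,-45,0],[-20,0,-45,0],[0,0,0,0]]]'; python3 go.py 110 0 240;  python3 - <<'E'
from h import *
crop(optics.read_camera("scene"),270,110,430,260,4.5,"pics/scene_3.png")
crop(optics.read_camera("top"),270,130,430,260,4.5,"pics/top_3.png")
E
```

```text
t: 5.25
eef_pos: [472.0, 28.3, 424.7]
tcp_rot: [-0.006, 0.999, -0.036, 0.007]
wrist_force: [0.5, -0.5, -0.3]
grip_width: 0.003
t 5.25 tip case [-56.4  21.7 225.7] toolx deg rel case 0.07 F [ 0.5 -0.5 -0.3] T [ 0.05 -0.04 -0.02] g 0.0
to [110.0, 0.0, 240.0] tool shift [166.6  21.7 -12.4]
```

View pics/scene_3.png

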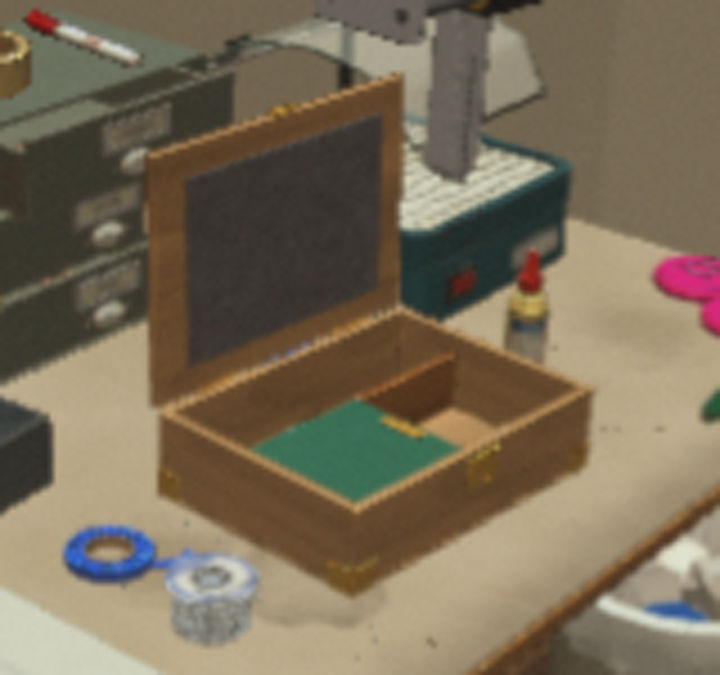

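View pics/top_3.png

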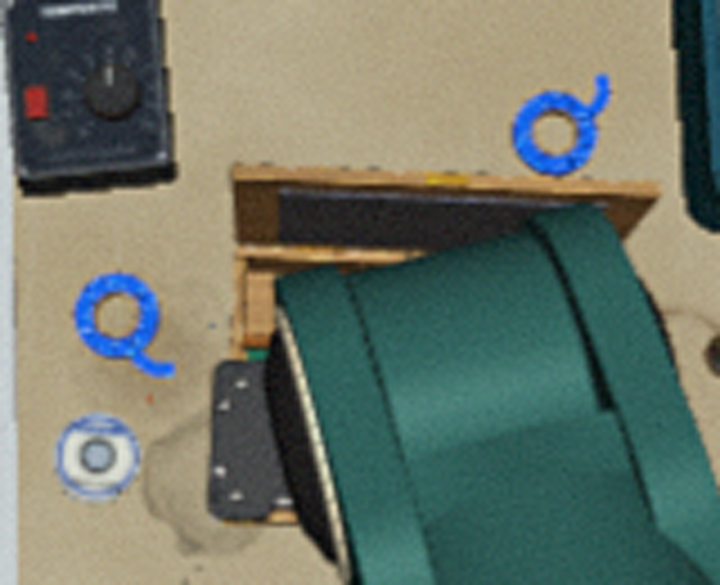

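```bash
python3 -m jog '[[[0,0,-45,0],[25,3,-10,0],[32,4,0,0],[32,4,0,0],[32,4,0,0],[32,4,0,0],[30,2,0,0],[10,0,0,0],[0,0,0,0]]]'; python3 go.py 120 0 250 120 0 195
```

```text
t: 6.25
eef_pos: [672.5, -11.8, 460.2]
tcp_rot: [-0.005, 0.999, -0.037, -0.005]
wrist_force: [-1.2, -0.3, -0.8]
grip_width: 0.001
t 6.25 tip case [141.6  -4.4 261.2] toolx deg rel case -0.13 F [-1.2 -0.3 -0.8] T [0.01 0.   0.03] g 0.0
to [120.0, 0.0, 250.0] tool shift [-21.5  -4.2  11.5]
to [120.0, 0.0, 195.0] tool shift [-20.9  -3.7  66.5]
```

```bash
python3 -m jog '[[[-8,0,20,0],[-5,0,25,0],[0,0,22,0],[0,0,0,0]]]'; python3 go.py 105 0 195; python3 - <<'E'
from h import *
crop(optics.read_camera("scene"),270,60,430,220,4.5,"pics/scene_4.png")
crop(optics.read_camera("top"),270,110,430,260,4,"pics/top_4.png")
E
```

```text
t: 6.65
eef_pos: [656.6, -9.4, 385.6]
tcp_rot: [-0.005, 0.999, -0.037, -0.009]
wrist_force: [-0.7, 0.3, -0.4]
grip_width: 0.003
t 6.65 tip case [124.3  -3.1 186.6] toolx deg rel case -0.06 F [-0.7  0.3 -0.4] T [ 0.04  0.03 -0.  ] g 0.0
to [105.0, 0.0, 195.0] tool shift [-19.4  -3.2  -8. ]
```

View pics/scene_4.png

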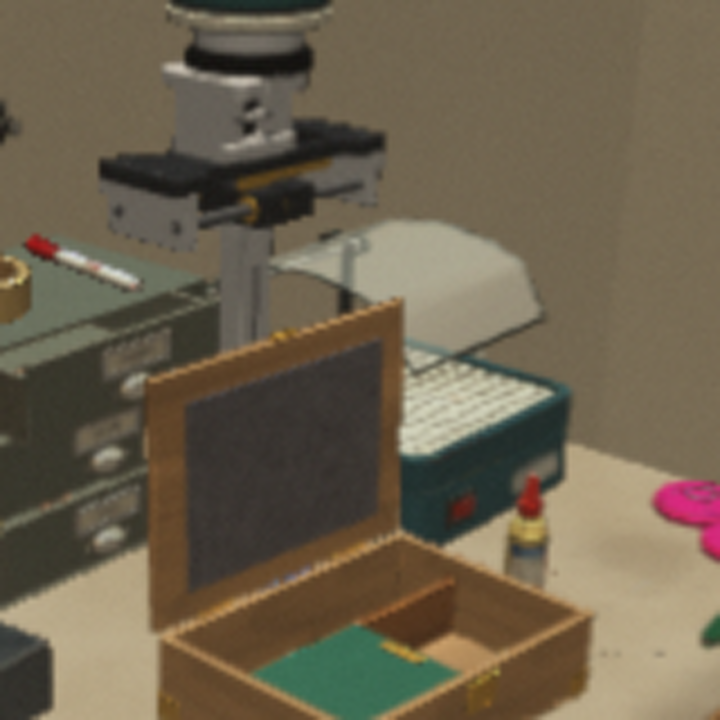

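```bash
python3 -m jog '[[[-15,0,0,0],[-15,0,0,0],[-15,0,2,0],[-15,0,2,0],[-14,0,3,0],[-13,0,4,0],[-13,0,6,0],[0,0,0,0]]]'; python3 go.py -2 0 158 -20 0 144; python3 - <<'E'
from h import *
crop(optics.read_camera("scene"),270,60,430,220,4.5,"pics/scene_5.png")
E
```

```text
t: 7.55
eef_pos: [556.4, -0.3, 383.3]
tcp_rot: [-0.005, 0.999, -0.037, 0.002]
wrist_force: [0.5, 0.3, -0.0]
grip_width: 0.007
t 7.55 tip case [ 27.8  -1.3 184.3] toolx deg rel case -0.08 F [ 0.5  0.3 -0. ] T [ 0.02 -0.02  0.02] g 0.01
to [-2.0, 0.0, 158.0] tool shift [-29.9  -1.   26.2]
to [-20.0, 0.0, 144.0] tool shift [-47.9  -0.9  40.1]
```

View pics/scene_5.png

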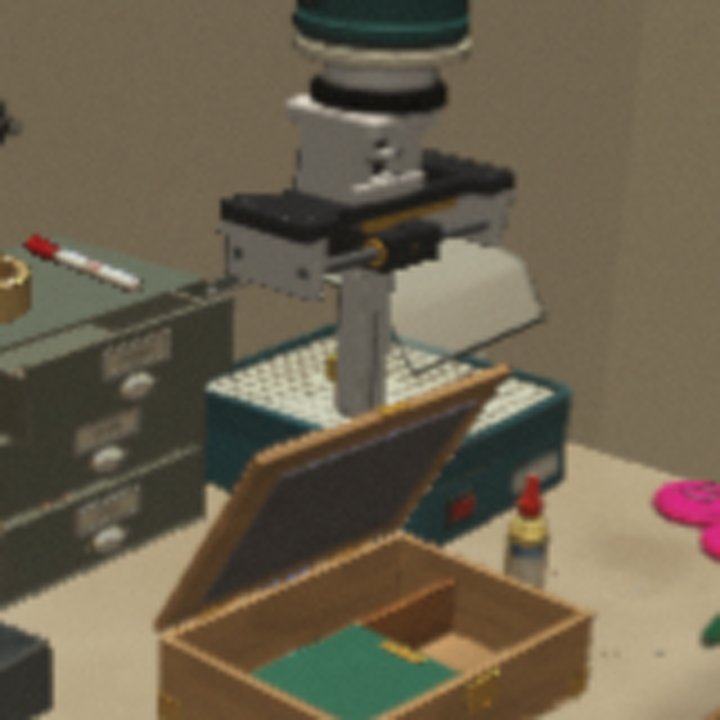

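```bash
python3 -m jog '[[[-11,0,8,0],[-11,0,10,0],[-11,0,12,0],[-10,0,13,0],[-8,0,14,0],[-7,0,14,0],[0,0,0,0]]]'; python3 go.py -45 0 110 -55 0 82
```

```text
t: 8.3
eef_pos: [505.1, 5.0, 317.3]
tcp_rot: [-0.005, 0.999, -0.037, 0.008]
wrist_force: [-0.2, 0.6, 0.5]
grip_width: 0.004
t 8.3 tip case [-21.1   0.4 118.4] toolx deg rel case -0.14 F [-0.2  0.6  0.5] T [ 0.04 -0.03  0.03] g 0.0
to [-45.0, 0.0, 110.0] tool shift [-24.    0.6   8. ]
to [-55.0, 0.0, 82.0] tool shift [-34.5   0.9  35.8]
```

```bash
python3 -m jog '[[[-7,0,9,0],[-6,0,11,0],[-6,0,12,0],[-5,0,11,0],[-3,0,6,0],[0,0,2,0]]]'; python3 go.py -48 0 68
```

```text
t: 8.9
eef_pos: [480.6, 8.0, 266.3]
tcp_rot: [-0.005, 0.999, -0.037, 0.012]
wrist_force: [-21.5, -3.7, 76.8]
grip_width: 0.009
t 8.9 tip case [-44.4   1.5  67.4] toolx deg rel case -0.16 F [-21.5  -3.7  76.8] T [-0.68  5.24  0.08] g 0.01
to [-48.0, 0.0, 68.0] tool shift [-3.5  1.5 -0.7]
```

```bash
python3 -m jog '[[[0,0,-3,0],[0,0,-20,0],[0,0,-45,0],[0,0,-45,0],[-20,0,-45,0],[0,30,-40,0],[0,45,0,0],[0,45,0,0],[0,45,0,0],[0,45,0,0]]]';python3 -m jog '[[[0,45,0,0],[0,45,0,0],[0,45,0,0],[0,45,0,0],[0,0,0,0],[0,0,0,0]]]'; python3 go.py;python3 - <<'E'
from h import *
crop(optics.read_camera("scene"),270,110,430,260,5,"pics/scene_6.png")
crop(optics.read_camera("top"),270,130,430,260,4.6,"pics/top_6.png")
E
```

```text
t: 9.9
eef_pos: [440.3, -201.3, 470.1]
tcp_rot: [-0.003, 0.999, -0.031, 0.013]
wrist_force: [0.9, -0.1, 0.1]
grip_width: 0.004
t: 10.5
eef_pos: [425.2, -394.3, 467.2]
tcp_rot: [-0.002, 0.999, -0.035, 0.013]
wrist_force: [0.1, 0.6, 1.0]
grip_width: 0.006
t 10.5 tip case [ -70.2 -404.6  268.2] toolx deg rel case 0.12 F [0.1 0.6 1. ] T [ 0.05  0.01 -0.03] g 0.01
```

View pics/scene_6.png

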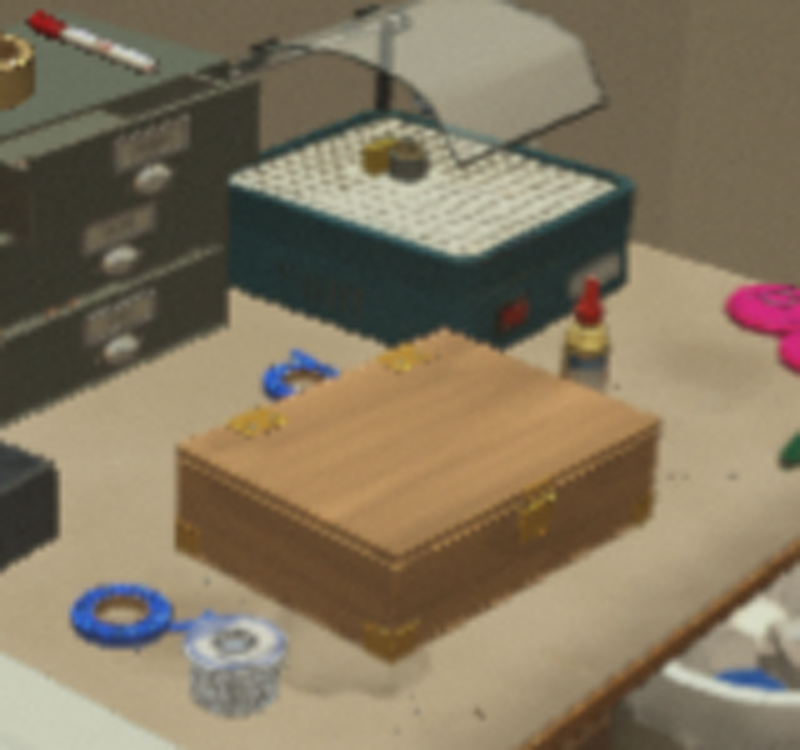

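View pics/top_6.png

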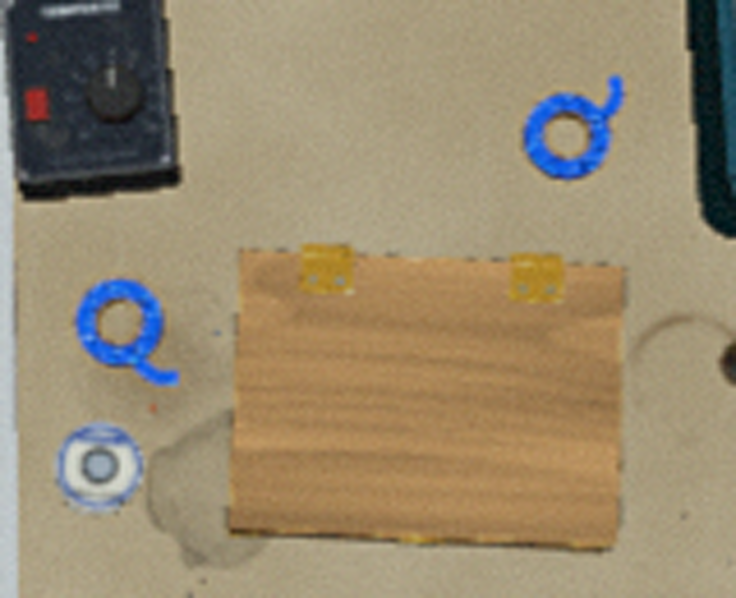

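The lid lies on the rim with an even seam at both front corners (400,570) and (658,425). The case corner at (392,660), the spool and the bottle are in the same pixels as before.

```bash
python3 -c "
from plant import arm;print(arm.hand_in())"
```

```text
the job is handed in; nothing more can be done
None
```

I folded the green flap flat and then swung the wooden lid shut over it, using the closed fingertips on the bare outer faces only. I handed the job in at about 10.6 s; `hand_in` gives no verdict.

- **Flap:** at the stop the fingertips read z = 51.3 mm against an expected 52 mm, with a push of about 42 N. The picture taken afterwards showed it flat with the lid still upright.
- **Lid:** at the stop the fingertips read z = 67.4 mm against an expected 68 mm, with a push of about 77 N. After I backed off, the seam was even in the scene view and the outline was square in the top view.
- **Surroundings:** the case corners, spool and bottle were at the same pixels as at the start, to about 1 px. I did not re-check the screwdriver by camera; the arm never went near it.
- **Contents:** they could not be seen once the lid was shut, and the foil roll is hidden under the flap.
- **Robot:** it finished about 290 mm from the case, touching nothing, with a wrist force of about 1 N.

No check failed, but two things were slightly off. The first pose fit was out by up to 4 px at one flap-hinge corner, which was hidden behind the rim. Small downward shifts also fell short of what I commanded, so I allowed for that as I went.

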